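# Unstack the tube blocks into their trays

### The job

Take the two stacks of aluminium tube blocks apart and set each block in the shallow grey tray of its own shape, upright (holes up) and flat on the tray's floor inside the rim: the long block in the long tray, the square one in the square tray, the round one in the round tray and the small bar in the small oblong tray. Set them down rather than dropping them, do not tip them over, and leave the bottle and the jar where they stand.

Things in the scene. Friction and masses are not known exactly. Their poses are not given: they have to be found in the camera images.
- long_block: The long tube block: oblong 120 mm along its x, 50 mm along its y, 8 x 3 small holes, 0.3 to 0.5 kg. Bare aluminium, 40 mm high, dark round tube holes drawn on the top (the top is in effect flat and solid). Origin: centre of its underside; z up. Starts on the bench, with the round or the bar block standing on top of it.
- square_block: The square tube block: 60 x 60 mm, 4 x 4 small holes, 0.2 to 0.35 kg. Bare aluminium, 40 mm high, dark round tube holes drawn on the top (the top is in effect flat and solid). Origin: centre of its underside; z up. Starts on the bench, with the other one of the round and bar blocks standing on top of it.
- round_block: The round tube block: upright cylinder 44 mm in diameter, 7 holes, 0.1 to 0.16 kg. Bare aluminium, 40 mm high, dark round tube holes drawn on the top (the top is in effect flat and solid). Origin: centre of its underside; z up. Starts standing roughly centred on the long or on the square block, so its underside is 40 mm above the bench.
- bar_block: The small bar block: oblong 56 mm along its x, 28 mm along its y, one row of 3 large holes, 0.1 to 0.17 kg. Bare aluminium, 40 mm high, dark round tube holes drawn on the top (the top is in effect flat and solid). Origin: centre of its underside; z up. Starts standing roughly centred on the long or on the square block, at some angle to it, so its underside is 40 mm above the bench.
- long_tray: The long tray: 148 mm along its x, 78 mm along its y outside (140 x 70 mm inside). Grey plastic, fixed to the bench: a 3 mm thick floor with a rim 4 mm thick whose top is 8 mm above the bench (5 mm above the tray's floor). Origin: centre of its underside, on the bench; z up. The matching block fits inside with 10 mm to spare on every side.
- square_tray: The square tray: 88 x 88 mm outside (80 x 80 mm inside). Grey plastic, fixed to the bench: a 3 mm thick floor with a rim 4 mm thick whose top is 8 mm above the bench (5 mm above the tray's floor). Origin: centre of its underside, on the bench; z up. The matching block fits inside with 10 mm to spare on every side.
- round_tray: The round tray: 72 mm in diameter outside (64 mm inside). Grey plastic, fixed to the bench: a 3 mm thick floor with a rim 4 mm thick whose top is 8 mm above the bench (5 mm above the tray's floor). Origin: centre of its underside, on the bench; z up. The matching block fits inside with 10 mm to spare on every side.
- bar_tray: The small oblong tray: 84 mm along its x, 56 mm along its y outside (76 x 48 mm inside). Grey plastic, fixed to the bench: a 3 mm thick floor with a rim 4 mm thick whose top is 8 mm above the bench (5 mm above the tray's floor). Origin: centre of its underside, on the bench; z up. The matching block fits inside with 10 mm to spare on every side.
- blue_cap_bottle: Bystander: a loose clear glass bottle with a blue cap, 52 mm in diameter, 85 mm high, standing on the bench. Origin: centre of its underside.
- jar: Bystander: a loose low amber glass jar with a white lid, 50 mm in diameter, 60 mm high, standing on the bench. Origin: centre of its underside.
Things that resemble listed ones, but are neither listed nor needed, are in the scene too. What is shaped like the bar_tray but purple is not meant. Leave any red look-alike of the long_block alone.

How it is judged:
At the end, for the whole second after the job is handed in: Each of the four blocks stands upright (tilt under 0.06 rad) on the floor of the tray of its own shape (underside 0 to 6 mm above the tray's underside, block and tray centres within 16 mm, which is anywhere flat within the rim), at rest and released (horizontal distance between long_block and long_tray below 0.016 m and z of long_block in the frame of long_tray between 0 and 0.006 m and angle between each of long_block, square_block, round_block, bar_block's own z axis and vertical below 0.06 rad and linear speed of each of long_block, square_block, round_block, bar_block below 0.02 m/s and angular speed of each of long_block, square_block, round_block, bar_block below 0.2 rad/s and contact force between the fingers and long_block below 0.1 N and horizontal distance between square_block and square_tray below 0.016 m and z of square_block in the frame of square_tray between 0 and 0.006 m and contact force between the fingers and square_block below 0.1 N and horizontal distance between round_block and round_tray below 0.016 m and z of round_block in the frame of round_tray between 0 and 0.006 m and contact force between the fingers and round_block below 0.1 N and horizontal distance between bar_block and bar_tray below 0.016 m and z of bar_block in the frame of bar_tray between 0 and 0.006 m and contact force between the fingers and bar_block below 0.1 N); the robot touches nothing.
It fails at once if a block is dropped (falls freely by more than about 3 cm) ((linear speed of long_block above 0.75 m/s and contact force between the fingers and long_block below 0.1 N) or (linear speed of square_block above 0.75 m/s and contact force between the fingers and square_block below 0.1 N) or (linear speed of round_block above 0.75 m/s and contact force between the fingers and round_block below 0.1 N) or (linear speed of bar_block above 0.75 m/s and contact force between the fingers and bar_block below 0.1 N)).
It fails at once if a block is tipped over (tilts more than 45 degrees) (angle between any of long_block, square_block, round_block, bar_block's own z axis and vertical above 0.785 rad).
It fails at once if the blue cap bottle is moved more than 30 mm or knocked over (distance of blue_cap_bottle from where it was at the start of the episode above 0.03 m or angle between blue_cap_bottle's own z axis and vertical above 0.5 rad).
It fails at once if the jar is moved more than 30 mm or knocked over (distance of jar from where it was at the start of the episode above 0.03 m or angle between jar's own z axis and vertical above 0.5 rad).
It also fails if it takes over 131 s, if anything falls off the work surface, if the arm or the gripper's body presses on something with over 40 N, if the wrist force passes 120 N, or if a joint passes its speed limit or range.

### The arm

A 7-joint arm with a two-finger parallel gripper is mounted at the origin on the work surface. World frame = base frame: x ahead of the robot, y to its left, z up, the work surface at z = 0. Lengths are in m, angles in rad, forces in N, time in s.
With the tool pointing down it reaches from about 0.425 to 0.925 m from the base axis. Payload 6.8 kg.
Tool frame: the origin (TCP) lies on the centre line of the jaws, within the pads' length; the fingertips stand ahead of it and the grasp point (between the pads) lies 11 mm behind it (r.tcp_to_tips is the z of the fingertips in the tool frame, in m); z points along the fingers, y is the line along which they close (so a half turn about z gives the same grasp; the last joint's range is limited). The gripper opens to 85 mm and grips with 20 to 120 N. Pads are 22 mm wide; open, the fingers measure 114 mm over their backs; the gripper's body (76 mm by 85 mm) begins 54 mm behind the grasp point. The pads swing forward as they close: fully open they stand 13 mm farther back than shut.
Start: joints at [-1.251, 0.477, 0.022, 1.555, -0.011, 1.109, -0.083], TCP at [0.28, 0.614, 0.239] pointing down, gripper open.
Joint ranges: [-2.96, 2.96], [-0.34, 2.1], [-1.41, 1.46], [0.24, 2.44], [-1.37, 4.51], [0.17, 1.92], [-2.96, 2.96]. Speed limits (rad/s): [2.39, 2.39, 3.14, 3.14, 3.14, 3.14, 3.14].

### API

Orientations are given as a rotation vector (axis times angle).
In Python, from bench import r, optics gives the robot as it stands.
- The arm moves only by the shell command python3 -m creep 'ROWS' [FORCE]. ROWS is a JSON object whose one key "rows" holds a list of rows, each a list of 7 numbers: the shift along the tool's x, y, z in units of 25 mm (1.0 is 25 mm), then the turn, a rotation vector about the tool's x, y, z in units of 8 degrees (1.0 is 8 degrees), then the finger opening in mm, from 0 to 85.4. A call has 1 to 10 rows; each row is the pose to reach, as a shift and turn from the pose commanded when the call began, along the tool's axes at that moment; what a row does not reach only later rows make up. A row lasts 1/8 s, in which the tool goes at most 62.5 mm and 10.7 degrees, less where a joint would pass 70% of its speed; a pose out of reach is approached as far as the arm can. A call with a gripper value outside its range is refused whole. The fingers move at their own pace and stop on an object; FORCE is the grip in N (left out, the last holds). Time passes only in rows, so rows that repeat a pose let the fingers close. It gives the time, the measured TCP pose, the force, the opening and the grip force at its end, in the units of the state.
- r.get_obs(): the state, without advancing time (a new reading comes with each control period).
- optics.grab_frame(name): name is "scene" or "top" or "wrist"; returns a dict with "color" (480x640x3 uint8, blue, green, red), "K" (3x3 intrinsics, pixels), "R" (3x3) and "t" (3): a world point X has camera coordinates R X + t. Camera axes: x right, y down, z forward; pixel columns grow to the right and rows downward; lengths in m; the calibration is good to about 2 mm. The wrist camera is an equidistant fisheye: a pixel r from the principal point sees the ray r / f radians off the axis. A picture is of the moment at which its call begins. There is no depth.
- r.hand_in(): hands the job in; it is judged then, once.
The state is a dict: "clock": time; "joints": joint angles; "qvel": joint speeds; "tau": joint torques, N m; "tcp_pos": TCP position; "orientation": TCP orientation; "contact_force": force on the tool from outside, world axes, zero at the start; "moment": the same for the moment, N m; "grip_width": finger opening in m; "gripper_force": force on a finger pad.
Only numpy, scipy, OpenCV 4.12 (cv2) and the standard library are available. Lean on these libraries where they do the work, as an engineer would, in place of code of your own. Each camera call takes 0.05 s, during which the arm holds its last target. There are 200 camera calls.

## Working session

There is one attempt and no reset: what is moved stays moved. The work goes in short steps, Python scripts to look and compute and a shell command to move; the robot and the scene stay as the last step left them, time stands still between calls to the robot, and variables do not carry over. Pictures are saved under pics/ and viewed, at most 14 in all, crops included, and the job is handed in when it is done.

```bash
ls; mkdir -p pics; python3 - <<'E'
from bench import r, optics
import cv2
print(r.get_obs(), r.tcp_to_tips)
for n in ("scene","top"):
    f=optics.grab_frame(n); cv2.imwrite(f"pics/{n}0.png",f["color"]); print(n,f["K"],f["R"],f["t"])
E
```

```text
pics
{'clock': 0.0, 'joints': array([-1.25111293,  0.47779324,  0.02234903,  1.55648044, -0.01151456,
        1.10928324, -0.08310508]), 'qvel': array([-1.63881396e-06, -5.32655721e-04,  8.41734514e-05,  9.49983296e-04,
        3.41411302e-04, -1.39630391e-03, -1.79450063e-03]), 'tau': array([-7.40131109e-04, -5.96460736e+01,  1.60785835e+00, -2.81197089e+01,
        1.25775495e-02,  9.49254289e-03,  1.28239324e-05]), 'tcp_pos': array([0.27979819, 0.61363218, 0.23831824]), 'orientation': array([-6.66790114e-01, -3.06974428e+00,  2.85392244e-03]), 'contact_force': array([ 0.60611245, -0.54491345,  0.04431162]), 'moment': array([-0.02110005, -0.00976856, -0.03498719]), 'gripper_force': 0.0, 'grip_width': 0.08562861596000379} 0.008
scene [[433.19602188   0.         316.48322224]
 [  0.         433.19602188 237.79105617]
 [  0.           0.           1.        ]] [[ 0.60156702  0.79881752  0.00277389]
 [ 0.6904682  -0.51821969 -0.50468011]
 [-0.40170983  0.30551419 -0.86330197]] [-0.30419251 -0.31901065  1.32507469]
top [[613.04030683   0.         327.72843551]
 [  0.         613.04030683 238.93877263]
 [  0.           0.           1.        ]] [[-0.01074304 -0.99993864 -0.00270263]
 [-0.99225857  0.01099487 -0.12370146]
 [ 0.12372358  0.00135278 -0.9923158 ]] [0.01963919 0.51446746 1.60775812]
```

View pics/top0.png

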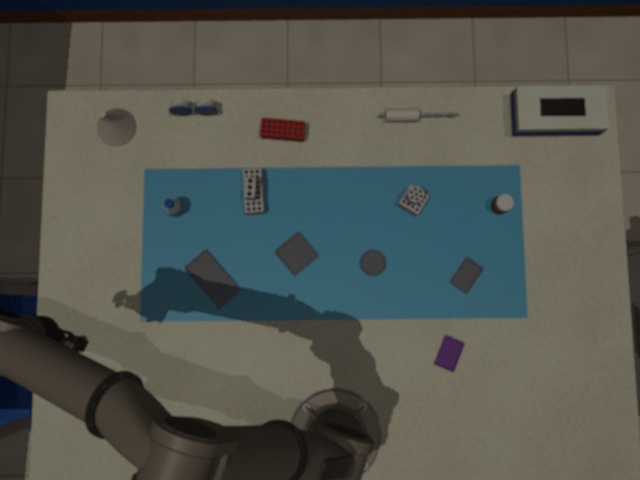

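View pics/scene0.png

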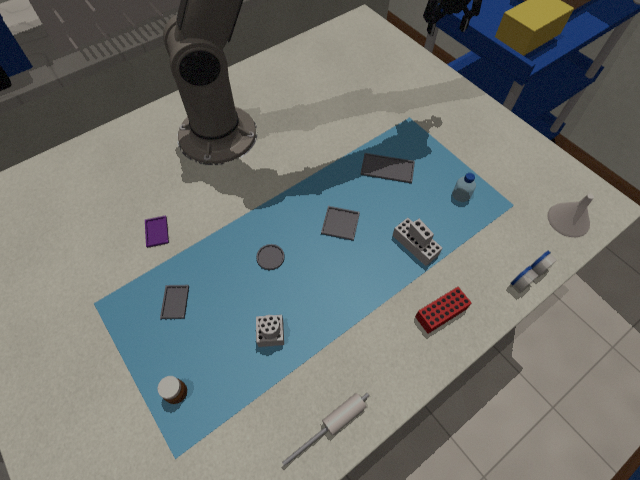

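The top view shows the bar on the long block at (254,190) and the round block on the square one at (414,198). The trays are at (213,278) long, (297,254) square, (373,263) round and (467,275) bar. The bottle is at (172,206) and the jar at (502,204). The scene view confirms this layout. Next I'll segment and triangulate.

```bash
cat > h.py <<'E'
import numpy as np, cv2
def ray(f,uv):
    d=np.linalg.solve(f["K"],[uv[0],uv[1],1.]); R=f["R"]
    return -R.T@f["t"], R.T@d
def plane(f,uv,z):
    o,d=ray(f,uv); return o+d*(z-o[2])/d[2]
def tri(fa,a,fb,b):
    o1,d1=ray(fa,a); o2,d2=ray(fb,b)
    s=np.linalg.lstsq(np.c_[d1,-d2],o2-o1,rcond=None)[0]
    return (o1+d1*s[0]+o2+d2*s[1])/2
def proj(f,X):
    p=f["K"]@(f["R"]@np.asarray(X)+f["t"]); return p[:2]/p[2]
E
python3 - <<'E'
from bench import optics
from h import *
import pickle
F={n:optics.grab_frame(n) for n in("top","scene")}; pickle.dump(F,open("F0.pkl","wb"))
for n,f in F.items():
    hsv=cv2.cvtColor(f["color"],cv2.COLOR_BGR2HSV)
    m=((hsv[...,1]<110)*255).astype(np.uint8)
    c,_=cv2.findContours(m,cv2.RETR_EXTERNAL,cv2.CHAIN_APPROX_NONE) 
    nl,lab,st,ce=cv2.connectedComponentsWithStats(m)
    for i in range(1,nl):
        if 150<st[i,4]<4000:
            pts=np.argwhere(lab==i)[:,::-1].astype(np.float32)
            w=np.array([plane(f,p,0.008)[:2] for p in pts],np.float32)
            rc=cv2.minAreaRect(w)
            print(n,st[i],ce[i].round(1),w.mean(0).round(4),np.round(rc[0],4),np.round(rc[1],4),round(rc[2],1))
a=cv2.resize(F["top"]["color"][155:225,235:275],None,fx=8,fy=8,interpolation=2)
b=cv2.resize(F["top"]["color"][175:225,390:440],None,fx=8,fy=8,interpolation=2)
c=cv2.resize(F["scene"]["color"][210:270,385:445],None,fx=6,fy=6,interpolation=2)
d=cv2.resize(F["scene"]["color"][305:355,245:295],None,fx=4,fy=4,interpolation=2)
o=np.zeros((560,800,3),np.uint8); o[:,:320]=a; o[:400,320:720]=b
cv2.imwrite("pics/zt.png",o)
o=np.zeros((360,560,3),np.uint8);o[:,:360]=c;o[:200,360:]=d;cv2.imwrite("pics/zs.png",o)
E
```

```text
top [ 48   4 592   8 896] [348.9   7.3] [ 1.1818 -0.0532] [ 1.182  -0.0374] [1.6833 0.0065] 90.0
top [398 184  32  33 677] [413.6 199.4] [ 0.624  -0.2219] [ 0.6256 -0.2229] [0.0679 0.0819] 57.6
top [491 193  24  22 372] [502.9 203. ] [ 0.6112 -0.4656] [ 0.6096 -0.4643] [0.0525 0.0683] 37.7
top [162 195  24  22 318] [174.1 206.7] [0.6111 0.4331] [0.6125 0.4358] [0.0649 0.0536] 55.9
top [ 273  231   46   46 1145] [295.7 253.4] [0.4793 0.1011] [0.4796 0.1011] [0.0919 0.092 ] 39.9
top [ 183  248   58   62 1713] [211.8 278.5] [0.4138 0.3276] [0.4139 0.3278] [0.1528 0.0825] 41.2
top [359 249  28  28 585] [372.7 262.6] [ 0.452  -0.1066] [ 0.4521 -0.1066] [0.0724 0.0721] 70.8
top [450 257  35  38 719] [466.6 275.1] [ 0.4154 -0.3589] [ 0.4154 -0.3588] [0.06   0.0881] 53.7
```

View pics/zt.png

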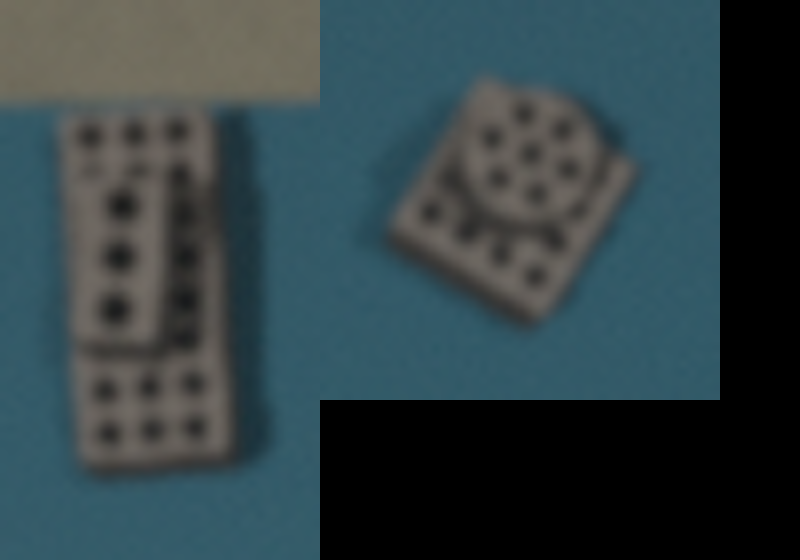

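View pics/zs.png

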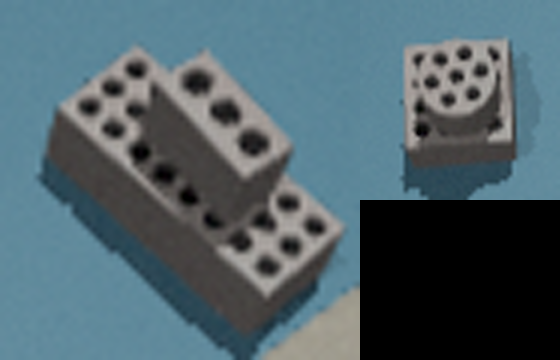

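The zoom shows the bar's holes and the round block's centre hole clearly in both views. The top-face corners are usable too. Triangulating these, and the trays in both views.

```bash
python3 - <<'E'
from h import *
import pickle
F=pickle.load(open("F0.pkl","rb")); T,S=F["top"],F["scene"]
def q(p,s,o): return (np.array(p)+.5)/s-.5+o
def go(n,tp,sp,to,so,ts,ss):
    P=np.array([tri(T,q(a,ts,to),S,q(b,ss,so)) for a,b in zip(tp,sp)])
    d=[np.linalg.norm(P[i]-P[(i+1)%len(P)]) for i in range(len(P))]
    print(n,P.round(4).tolist(),"mean",P.mean(0).round(4),"d",np.round(d,3), "ang",[round(np.degrees(np.arctan2(*(P[(i+1)%len(P)]-P[i])[1::-1])),1) for i in range(len(P))])
go("bar",[(122,206),(119,257),(114,309)],[(254,142),(226,112),(197,81)],(235,155),(385,210),8,6)
go("long",[(60,115),(212,110),(230,458),(82,465)],[(343,228),(267,293),(57,105),(135,48)],(235,155),(385,210),8,6)
go("round",[(212,152)],[(97,76)],(390,175),(245,305),8,4)
go("square",[(165,78),(318,170),(215,315),(70,225)],[(155,140),(45,150),(45,48),(150,42)],(390,175),(245,305),8,4)
hsv=cv2.cvtColor(S["color"],cv2.COLOR_BGR2HSV)
C={}
for n,f,th in(("top",T,110),("scene",S,65)):
    hsv=cv2.cvtColor(f["color"],cv2.COLOR_BGR2HSV)
    m=((hsv[...,1]<th)*255).astype(np.uint8)
    nl,lab,st,ce=cv2.connectedComponentsWithStats(m)
    for i in range(1,nl):
        if 150<st[i,4]<4000 and (n=="scene" or st[i,1]>230):
            pts=np.argwhere(lab==i)[:,::-1].astype(float)
            hull=cv2.convexHull(np.array([plane(f,p,0.006)[:2] for p in pts],np.float32))
            rc=cv2.minAreaRect(hull); M=cv2.moments(hull); w=np.array([M["m10"],M["m01"]])/M["m00"]
            print(n,ce[i].round(1),w.round(4),np.round(rc[0],4),np.round(rc[1],4),round(rc[2],1))
            C.setdefault(n,[]).append((w,ce[i]))
for w,c in C["top"]:
    b=min(C["scene"],key=lambda e:np.linalg.norm(e[0]-w))
    print("tray",tri(T,c,S,b[1]).round(4))
E
```

```text
bar [[0.6661, 0.2167, 0.0786], [0.6489, 0.2176, 0.0787], [0.6312, 0.2188, 0.079]] mean [0.6487 0.2177 0.0788] d [0.017 0.018 0.035] ang [np.float64(177.2), np.float64(176.2), np.float64(-3.3)]
long [[0.7065, 0.2428, 0.0368], [0.7087, 0.1927, 0.039], [0.5893, 0.1861, 0.0375], [0.5874, 0.2354, 0.0345]] mean [0.648  0.2142 0.0369] d [0.05  0.12  0.049 0.119] ang [np.float64(-87.5), np.float64(-176.8), np.float64(92.2), np.float64(3.5)]
round [[0.6255, -0.2189, 0.0807]] mean [ 0.6255 -0.2189  0.0807] d [0.] ang [np.float64(0.0)]
square [[0.6602, -0.2094, 0.0369], [0.6281, -0.2607, 0.0356], [0.5785, -0.2266, 0.0344], [0.6106, -0.1775, 0.0329]] mean [ 0.6193 -0.2185  0.0349] d [0.061 0.06  0.059 0.059] ang [np.float64(-122.0), np.float64(145.4), np.float64(56.9), np.float64(-32.7)]
top [295.7 253.4] [0.4798 0.1013] [0.4798 0.1013] [0.092  0.0921] 39.9
top [211.8 278.5] [0.4141 0.3284] [0.414  0.3281] [0.153  0.0826] 41.2
top [372.7 262.6] [ 0.4523 -0.1067] [ 0.4523 -0.1067] [0.0725 0.0722] 70.8
top [466.6 275.1] [ 0.4155 -0.3595] [ 0.4156 -0.3592] [0.0601 0.0882] 53.7
scene [387.6 167.5] [0.4149 0.3255] [0.4148 0.3253] [0.1476 0.0831] 41.2
scene [463.2 189.6] [0.6011 0.4445] [0.603  0.4429] [0.0496 0.084 ] 26.7
scene [340.1 222.5] [0.4797 0.0988] [0.4794 0.0988] [0.0885 0.0913] 40.0
scene [417.4 239.7] [0.6412 0.228 ] [0.6424 0.232 ] [0.1325 0.0945] 3.7
scene [269.8 256.4] [ 0.4525 -0.1091] [ 0.4524 -0.1088] [0.0719 0.069 ] 6.9
scene [174.2 301.5] [ 0.4163 -0.361 ] [ 0.4163 -0.3609] [0.0575 0.0854] 54.0
scene [269.3 330.2] [ 0.6125 -0.2175] [ 0.6123 -0.2171] [0.0627 0.0763] 57.0
scene [168.8 387. ] [ 0.5878 -0.4635] [ 0.5876 -0.4641] [0.0506 0.0461] 53.0
tray [0.4793 0.1006 0.0017]
tray [0.4138 0.3284 0.0015]
tray [ 0.452  -0.1078  0.003 ]
tray [ 0.4154 -0.3609  0.0026]
```

```bash
cat > plan.py <<'E'
import sys, numpy as np
from scipy.spatial.transform import Rotation as Ro
from bench import r
x,y,z,th=map(float,sys.argv[1:5]); o=r.get_obs(); R=Ro.from_rotvec(o["orientation"])
best=None
for a in (th,th+180):
    t=np.radians(a); Y=np.array([np.cos(t),np.sin(t),0]); Z=np.array([0,0,-1.]); G=np.c_[np.cross(Y,Z),Y,Z]
    v=(R.inv()*Ro.from_matrix(G)).as_rotvec()
    if best is None or np.linalg.norm(v)<np.linalg.norm(best): best=v
print("t",round(o["clock"],2),"pos",o["tcp_pos"].round(4),"j7",o["joints"][6].round(2),"w",round(o["grip_width"]*1000,1),"f",round(o["gripper_force"],1))
print("shift",(R.inv().apply(np.array([x,y,z])-o["tcp_pos"])/.025).round(2),"turn",np.degrees(best/np.radians(1)*np.radians(1)).round(0) if 0 else (np.degrees(best)/8).round(2))
E
python3 plan.py .6487 .2177 .18 86.7
```

```text
t 0.2 pos [0.2799 0.6139 0.2387] j7 -0.08 w 85.5 f 0.0
shift [-20.    -8.3    2.36] turn [-0.01 -0.   -2.65]
```

```bash
python3 -m creep '{"rows":[[-1,-0.4,0.1,0,0,-0.2,60],[-3,-1.2,0.3,0,0,-0.5,60],[-5.2,-2.2,0.6,0,0,-0.9,60],[-7.4,-3.1,0.9,0,0,-1.3,60],[-9.6,-4,1.2,0,0,-1.6,60],[-11.8,-4.9,1.5,0,0,-2,60],[-14,-5.8,1.8,0,0,-2.3,60],[-16.2,-6.7,2.1,0,0,-2.65,60],[-18.2,-7.6,2.36,0,0,-2.65,60],[-20,-8.3,2.36,0,0,-2.65,60]]}'; python3 plan.py .6487 .2177 .18 86.7
```

```text
clock: 1.45
tcp_pos: [0.6497, 0.2155, 0.1794]
orientation: [-0.093, -3.139, 0.001]
contact_force: [0.4, 2.0, 0.4]
grip_width: 0.0601
gripper_force: 0.0
t 1.45 pos [0.6497 0.2155 0.1794] j7 1.13 w 60.1 f 0.0
shift [ 0.05  0.08 -0.02] turn [-0.01 -0.01 -0.01]
```

```bash
python3 - <<'E'
from bench import optics
from h import *
f=optics.grab_frame("wrist"); cv2.imwrite("pics/w1.png",f["color"])
def fe(X):
    c=f["R"]@np.array(X)+f["t"]; th=np.arctan2(np.hypot(c[0],c[1]),c[2]); k=th/np.hypot(c[0],c[1])
    return (f["K"][:2,:2]@(c[:2]*k)+f["K"][:2,2]).round(0)
print([fe(X) for X in [(.6487,.2177,.079),(.6661,.2167,.079),(.6312,.2188,.079),(.648,.2142,.04)]])
E
```

```text
[array([320., 242.]), array([320., 267.]), array([320., 216.]), array([315., 228.])]
```

View pics/w1.png

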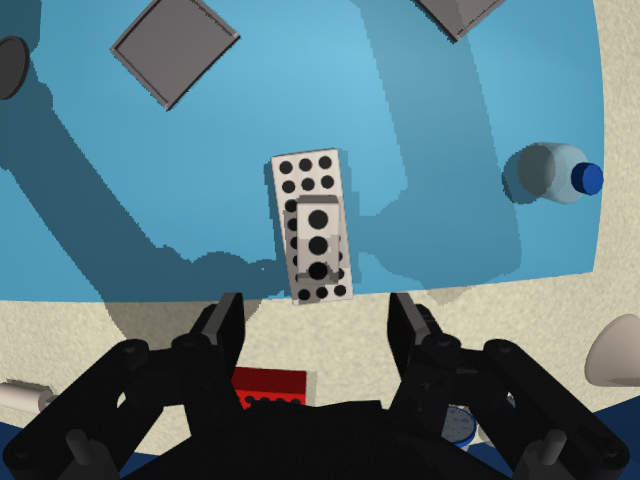

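The wrist view has the bar's holes at (318,219), (318,245) and (317,271). Each is within about 2 mm of the prediction, so I'll descend and grip.

```bash
python3 -m creep '{"rows":[[0,0.05,1,0,0,0,60],[0,0.05,2.5,0,0,0,60],[0,0.05,4,0,0,0,60],[0,0.05,4.6,0,0,0,60],[0,0.05,4.93,0,0,0,60],[0,0.05,4.93,0,0,0,60],[0,0.05,4.93,0,0,0,10],[0,0.05,4.93,0,0,0,10],[0,0.05,4.93,0,0,0,10],[0,0.05,4.93,0,0,0,10]]}' 50; python3 plan.py .4155 -.360 .13 53.8
```

```text
clock: 2.75
tcp_pos: [0.6499, 0.2194, 0.0585]
orientation: [0.091, 3.138, 0.001]
contact_force: [-0.2, -0.9, 5.5]
grip_width: 0.0269
gripper_force: 51.0
t 2.75 pos [0.6499 0.2194 0.0585] j7 1.13 w 26.9 f 51.0
shift [  8.01 -23.68  -2.9 ] turn [0.01 0.01 4.11]
```

```bash
python3 -m creep '{"rows":[[0,0,-0.8,0,0,0,10],[0,0,-2,0,0,0,10],[0.3,-0.8,-3,0,0,0.2,10],[0.9,-2.6,-3,0,0,0.7,10],[1.6,-4.7,-3,0,0,1.2,10],[2.3,-6.8,-3,0,0,1.7,10],[3,-8.9,-3,0,0,2.2,10],[3.7,-11,-3,0,0,2.7,10],[4.4,-13.1,-3,0,0,3.2,10],[5.1,-15.1,-3,0,0,3.6,10]]}'; python3 plan.py .4155 -.360 .07 53.8
```

```text
clock: 4.0
tcp_pos: [0.4993, -0.1519, 0.1332]
orientation: [0.872, 3.017, 0.001]
contact_force: [0.9, -1.3, -1.9]
grip_width: 0.0274
gripper_force: 50.0
t 4.0 pos [ 0.4993 -0.1519  0.1332] j7 1.3 w 27.4 f 50.0
shift [-1.6  -8.83  2.52] turn [0.01 0.01 0.5 ]
```

```bash
python3 -m creep '{"rows":[[-0.4,-2,0,0,0,0.1,10],[-0.8,-4,0,0,0,0.2,10],[-1.1,-6,0,0,0,0.3,10],[-1.4,-7.6,0.2,0,0,0.5,10],[-1.6,-8.6,0.8,0,0,0.5,10],[-1.6,-8.83,1.6,0,0,0.5,10],[-1.6,-8.83,2.3,0,0,0.5,10],[-1.6,-8.83,2.5,0,0,0.5,10],[-1.6,-8.83,2.5,0,0,0.5,10]]}'; python3 plan.py .4155 -.360 .0215 53.8
python3 - <<'E'
from bench import optics
import cv2
f=optics.grab_frame("wrist"); cv2.imwrite("pics/w2.png",f["color"])
E
```

```text
clock: 5.12
tcp_pos: [0.4168, -0.3579, 0.0696]
orientation: [-0.972, -2.987, -0.001]
contact_force: [0.2, 0.0, -1.4]
grip_width: 0.0273
gripper_force: 50.0
t 5.12 pos [ 0.4168 -0.3579  0.0696] j7 1.73 w 27.3 f 50.0
shift [-0.01 -0.1   1.92] turn [ 0.   -0.    0.02]
```

View pics/w2.png

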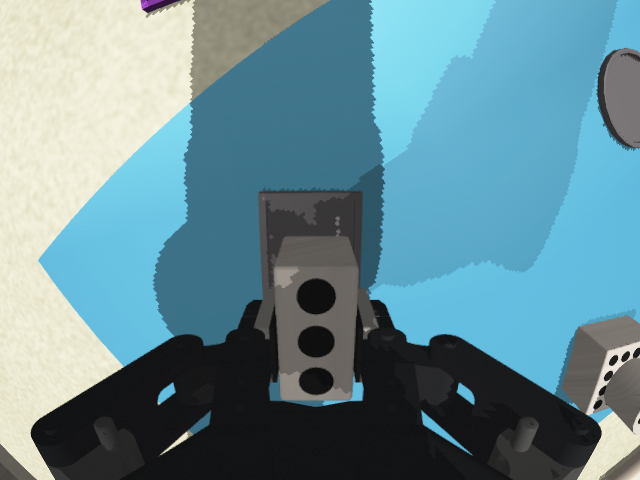

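The bar (holes at u≈316) lines up with the tray (edges at u 260–362), so I'll lower it.

```bash
python3 -m creep '{"rows":[[0,-0.1,0.6,0,0,0,10],[0,-0.1,1.2,0,0,0,10],[0,-0.1,1.6,0,0,0,10],[0,-0.1,1.75,0,0,0,10],[0,-0.1,1.85,0,0,0,10],[0,-0.1,1.9,0,0,0,10],[0,-0.1,1.9,0,0,0,10]]}'; python3 plan.py .4155 -.360 .0215 53.8
```

```text
clock: 6.05
tcp_pos: [0.415, -0.3607, 0.0222]
orientation: [0.974, 2.987, -0.0]
contact_force: [0.1, -0.9, -0.4]
grip_width: 0.0274
gripper_force: 50.0
t 6.05 pos [ 0.415  -0.3607  0.0222] j7 1.76 w 27.4 f 50.0
shift [0.   0.03 0.03] turn [0.   0.   0.01]
```

No contact force yet, so I'll creep down a little further, watch the force, then release.

```bash
python3 -m creep '{"rows":[[0,0,0.04,0,0,0,10],[0,0,0.06,0,0,0,10],[0,0,0.06,0,0,0,10]]}'; python3 plan.py .4155 -.360 .0215 53.8
```

```text
clock: 6.42
tcp_pos: [0.4151, -0.3607, 0.0214]
orientation: [0.974, 2.986, 0.0]
contact_force: [-1.4, 2.2, 7.1]
grip_width: 0.0273
gripper_force: 51.3
t 6.42 pos [ 0.4151 -0.3607  0.0214] j7 1.77 w 27.3 f 51.3
shift [ 0.    0.03 -0.  ] turn [0.   0.   0.01]
```

```bash
python3 -m creep '{"rows":[[0,0,0,0,0,0,50],[0,0,0,0,0,0,50],[0,0,-0.1,0,0,0,50],[0,0,-0.8,0,0,0,60],[0,0,-2.2,0,0,0,70],[0,0,-4,0,0,0,70],[0,0,-5.5,0,0,0,70],[0,0,-5.5,0,0,0,70]]}'; python3 plan.py .6265 -.219 .15 57
python3 - <<'E'
from bench import optics
import cv2
f=optics.grab_frame("top"); cv2.imwrite("pics/t3.png",cv2.resize(f["color"][160:310,350:530],None,fx=4,fy=4,interpolation=2))
E
```

```text
clock: 7.42
tcp_pos: [0.4166, -0.3621, 0.1622]
orientation: [0.972, 2.98, -0.003]
contact_force: [-0.4, -0.6, -1.0]
grip_width: 0.0698
gripper_force: 0.0
t 7.42 pos [ 0.4166 -0.3621  0.1622] j7 1.69 w 69.8 f 0.0
shift [-3.4   9.57  0.52] turn [ 0.    0.05 -0.39]
```

View pics/t3.png

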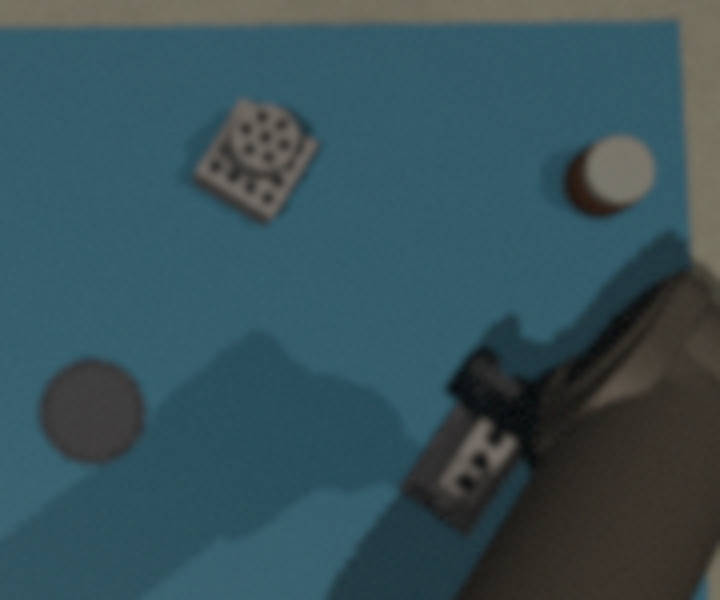

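The bar is standing in its tray at about (477,460) in the crop. Next is the round block.

```bash
python3 -m creep '{"rows":[[-0.3,1,0.2,0,0,0,70],[-1,2.9,0.5,0,0,-0.1,70],[-1.7,4.9,0.5,0,0,-0.2,70],[-2.4,6.8,0.5,0,0,-0.3,70],[-3,8.5,0.5,0,0,-0.4,70],[-3.4,9.4,0.5,0,0.05,-0.4,70],[-3.4,9.57,0.5,0,0.05,-0.4,70],[-3.4,9.57,0.5,0,0.05,-0.4,70]]}'; python3 plan.py .6265 -.219 .058 57
python3 - <<'E'
from bench import optics
from h import *
f=optics.grab_frame("wrist"); cv2.imwrite("pics/w4.png",f["color"])
def fe(X):
    c=f["R"]@np.array(X)+f["t"]; th=np.arctan2(np.hypot(c[0],c[1]),c[2]); k=th/np.hypot(c[0],c[1])
    return (f["K"][:2,:2]@(c[:2]*k)+f["K"][:2,2]).round(0)
print(fe((.6255,-.219,.08)),fe((.6355,-.219,.08)),fe((.6193,-.2185,.04)))
E
```

```text
clock: 8.48
tcp_pos: [0.6231, -0.218, 0.1447]
orientation: [-0.889, -3.004, -0.002]
contact_force: [0.3, -0.2, -0.6]
grip_width: 0.0702
gripper_force: 0.0
t 8.47 pos [ 0.6231 -0.218   0.1447] j7 1.38 w 70.2 f 0.0
shift [-0.17  0.04  3.47] turn [-0.01 -0.06  0.01]
[315. 266.] [325. 280.] [311. 239.]
```

View pics/w4.png

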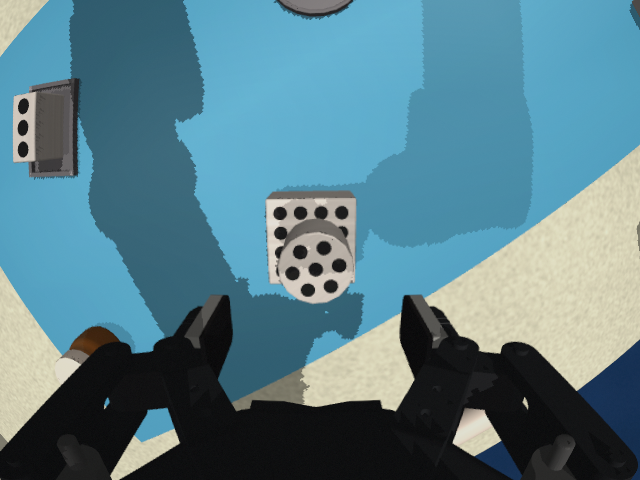

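The round block's centre hole is at (316,269), within 2 mm of the prediction. Descending and gripping.

```bash
python3 -m creep '{"rows":[[-0.17,0.04,0.8,0,-0.05,0,70],[-0.17,0.04,2,0,-0.05,0,70],[-0.17,0.04,3,0,-0.05,0,70],[-0.17,0.04,3.4,0,-0.05,0,70],[-0.17,0.04,3.45,0,-0.05,0,70],[-0.17,0.04,3.45,0,-0.05,0,20],[-0.17,0.04,3.45,0,-0.05,0,20],[-0.17,0.04,3.45,0,-0.05,0,20],[-0.17,0.04,3.45,0,-0.05,0,20],[-0.17,0.04,3.45,0,-0.05,0,20]]}' 50; python3 plan.py .452 -.108 .12 57
```

```text
clock: 9.78
tcp_pos: [0.6291, -0.2192, 0.0608]
orientation: [0.89, 3.01, 0.0]
contact_force: [0.1, -0.3, 5.6]
grip_width: 0.0426
gripper_force: 50.9
t 9.78 pos [ 0.6291 -0.2192  0.0608] j7 1.4 w 42.6 f 50.9
shift [ 8.36 -0.12 -2.39] turn [0.01 0.02 0.01]
```

```bash
python3 -m creep '{"rows":[[0,0,-0.6,0,0,0,20],[0,0,-1.6,0,0,0,20],[0.4,0,-2.4,0,0,0,20],[1.6,0,-2.4,0,0,0,20],[3.2,0,-2.4,0,0,0,20],[4.8,0,-2.4,0,0,0,20],[6.4,-0.1,-2.4,0,0,0,20],[7.7,-0.12,-2.2,0,0,0,20],[8.3,-0.12,-1.4,0,0,0,20],[8.36,-0.12,-0.6,0,0,0,20]]}'; python3 plan.py .452 -.108 .0238 57
```

```text
clock: 11.02
tcp_pos: [0.4504, -0.1065, 0.0747]
orientation: [0.888, 3.013, 0.002]
contact_force: [0.3, 0.7, -1.3]
grip_width: 0.0424
gripper_force: 50.9
t 11.03 pos [ 0.4504 -0.1065  0.0747] j7 1.25 w 42.4 f 50.9
shift [-0.08 -0.02  2.04] turn [0.01 0.   0.02]
```

```bash
python3 -m creep '{"rows":[[0,0,0.5,0,0,0,20],[0,0,1.0,0,0,0,20],[0,0,1.4,0,0,0,20],[0,0,1.7,0,0,0,20],[0,0,1.85,0,0,0,20],[0,0,1.9,0,0,0,20],[0,0,1.9,0,0,0,20]]}'; python3 plan.py .452 -.108 .0238 57
```

```text
clock: 11.9
tcp_pos: [0.4512, -0.1075, 0.0269]
orientation: [0.89, 3.013, 0.0]
contact_force: [0.1, 0.5, -0.9]
grip_width: 0.0425
gripper_force: 50.9
t 11.9 pos [ 0.4512 -0.1075  0.0269] j7 1.28 w 42.5 f 50.9
shift [-0.04 -0.    0.12] turn [0.   0.   0.01]
```

```bash
python3 -m creep '{"rows":[[0,0,0.06,0,0,0,20],[0,0,0.1,0,0,0,20],[0,0,0.13,0,0,0,20],[0,0,0.13,0,0,0,20]]}'; python3 plan.py .452 -.108 .0238 57
```

```text
clock: 12.4
tcp_pos: [0.4512, -0.1074, 0.0237]
orientation: [0.89, 3.013, 0.001]
contact_force: [-1.7, -0.2, 2.6]
grip_width: 0.0427
gripper_force: 51.3
t 12.4 pos [ 0.4512 -0.1074  0.0237] j7 1.29 w 42.7 f 51.3
shift [-0.04 -0.   -0.  ] turn [ 0.   -0.    0.01]
```

Contact. Releasing and rising.

```bash
python3 -m creep '{"rows":[[0,0,0,0,0,0,62],[0,0,0,0,0,0,62],[0,0,-0.1,0,0,0,62],[0,0,-0.8,0,0,0,70],[0,0,-2.2,0,0,0,85],[0,0,-4,0,0,0,85],[0,0,-5,0,0,0,85],[0,0,-5,0,0,0,85]]}'; python3 plan.py .6205 -.2185 .13 57
```

```text
clock: 13.4
tcp_pos: [0.4525, -0.1076, 0.1504]
orientation: [0.889, 3.009, 0.002]
contact_force: [0.4, 0.2, -0.7]
grip_width: 0.0851
gripper_force: 0.0
t 13.4 pos [ 0.4525 -0.1076  0.1504] j7 1.2 w 85.1 f 0.0
shift [-8.05 -0.07  0.84] turn [0.02 0.03 0.01]
```

```bash
python3 -m creep '{"rows":[[-0.6,0,0.1,0,0,0,85],[-2,0,0.3,0,0,0,85],[-3.7,0,0.6,0,0,0,85],[-5.4,0,0.8,0,0,0,85],[-7,0,0.8,0,0,0,85],[-7.8,-0.07,0.8,0,0,0,85],[-8.05,-0.07,0.8,0,0,0,85],[-8.05,-0.07,0.8,0,0,0,85]]}'; python3 plan.py .6205 -.2185 .016 57
python3 - <<'E'
from bench import optics
from h import *
f=optics.grab_frame("wrist"); cv2.imwrite("pics/w5.png",f["color"])
def fe(X):
    c=f["R"]@np.array(X)+f["t"]; th=np.arctan2(np.hypot(c[0],c[1]),c[2]); k=th/np.hypot(c[0],c[1])
    return (f["K"][:2,:2]@(c[:2]*k)+f["K"][:2,2]).round(0)
print(fe((.6193,-.2185,.04)),fe((.6293,-.2185,.04)))
E
```

```text
clock: 14.4
tcp_pos: [0.6185, -0.2183, 0.127]
orientation: [-0.89, -3.011, -0.0]
contact_force: [-0.1, 0.2, -0.1]
grip_width: 0.085
gripper_force: 0.0
t 14.4 pos [ 0.6185 -0.2183  0.127 ] j7 1.4 w 85.0 f 0.0
shift [-0.08  0.04  4.44] turn [-0.   -0.02  0.01]
[315. 251.] [324. 264.]
```

View pics/w5.png

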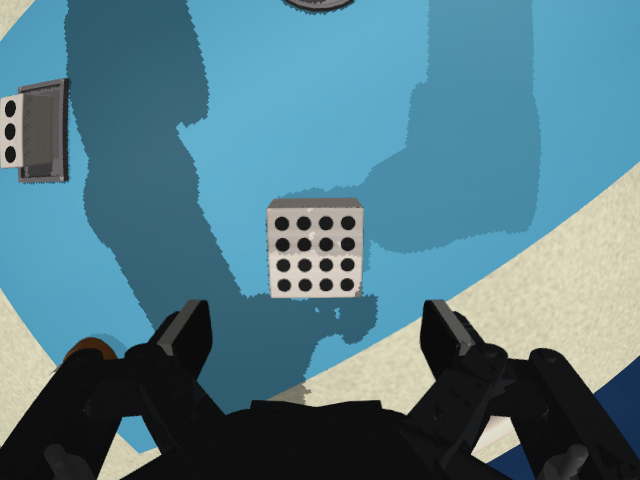

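The square block's top is centred at (315,253), as predicted and aligned. Descending and gripping.

```bash
python3 -m creep '{"rows":[[-0.08,0.04,0.8,0,0,0,85],[-0.08,0.04,2,0,0,0,85],[-0.08,0.04,3.3,0,0,0,85],[-0.08,0.04,4.1,0,0,0,85],[-0.08,0.04,4.4,0,0,0,85],[-0.08,0.04,4.4,0,0,0,85],[-0.08,0.04,4.4,0,0,0,40],[-0.08,0.04,4.4,0,0,0,40],[-0.08,0.04,4.4,0,0,0,40],[-0.08,0.04,4.4,0,0,0,40]]}' 70; python3 plan.py .4795 .1 .10 40
```

```text
clock: 15.7
tcp_pos: [0.6224, -0.2192, 0.0202]
orientation: [0.89, 3.01, 0.0]
contact_force: [-1.0, 0.0, 6.0]
grip_width: 0.0588
gripper_force: 77.7
t 15.7 pos [ 0.6224 -0.2192  0.0202] j7 1.43 w 58.8 f 77.7
shift [11.73  7.61 -3.22] turn [0.01 0.02 2.13]
```

```bash
python3 -m creep '{"rows":[[0,0,-0.7,0,0,0,40],[0,0,-1.8,0,0,0,40],[0.5,0.3,-3,0,0,0.1,40],[1.7,1.1,-3.2,0,0,0.4,40],[3.3,2.1,-3.2,0,0,0.7,40],[5,3.2,-3.2,0,0,1,40],[6.7,4.3,-3.2,0,0,1.3,40],[8.4,5.4,-3.2,0,0,1.7,40],[10,6.5,-3.2,0,0,2,40],[11.1,7.2,-3.2,0,0,2.1,40]]}'; python3 plan.py .4795 .1 .06 40
```

```text
clock: 16.95
tcp_pos: [0.4851, 0.0859, 0.0994]
orientation: [-1.318, -2.851, -0.002]
contact_force: [0.3, 0.1, -1.1]
grip_width: 0.0588
gripper_force: 76.6
t 16.95 pos [0.4851 0.0859 0.0994] j7 0.6 w 58.8 f 76.6
shift [0.57 0.19 1.57] turn [ 0.01 -0.01  0.05]
```

```bash
python3 -m creep '{"rows":[[0.4,0.15,0.2,0,0,0,40],[0.57,0.19,0.8,0,0,0.05,40],[0.57,0.19,1.5,0,0,0.05,40],[0.57,0.19,2.1,0,0,0.05,40],[0.57,0.19,2.5,0,0,0.05,40],[0.57,0.19,2.7,0,0,0.05,40],[0.57,0.19,2.85,0,0,0.05,40],[0.57,0.19,2.85,0,0,0.05,40]]}'; python3 plan.py .4795 .1 .0232 40
```

```text
clock: 17.95
tcp_pos: [0.4807, 0.0973, 0.0273]
orientation: [1.331, 2.846, 0.0]
contact_force: [-0.8, -0.3, -2.7]
grip_width: 0.0588
gripper_force: 76.6
t 17.95 pos [0.4807 0.0973 0.0273] j7 0.63 w 58.8 f 76.6
shift [0.11 0.03 0.17] turn [ 0.   -0.   -0.01]
```

```bash
python3 -m creep '{"rows":[[0.08,0.03,0.05,0,0,0,40],[0.08,0.03,0.1,0,0,0,40],[0.08,0.03,0.14,0,0,0,40],[0.08,0.03,0.18,0,0,0,40],[0.08,0.03,0.18,0,0,0,40]]}'; python3 plan.py .4795 .1 .0232 40
```

```text
clock: 18.58
tcp_pos: [0.4799, 0.0994, 0.0231]
orientation: [-1.33, -2.846, -0.001]
contact_force: [-1.3, 1.1, 4.2]
grip_width: 0.0588
gripper_force: 77.1
t 18.57 pos [0.4799 0.0994 0.0231] j7 0.63 w 58.8 f 77.1
shift [ 0.03  0.   -0.  ] turn [ 0.   -0.   -0.01]
```

```bash
python3 -m creep '{"rows":[[0,0,0,0,0,0,78],[0,0,0,0,0,0,78],[0,0,-0.1,0,0,0,78],[0,0,-0.8,0,0,0,80],[0,0,-2.2,0,0,0,80],[0,0,-4,0,0,0,80],[0,0,-4.5,0,0,0,80],[0,0,-4.5,0,0,0,80]]}'; python3 plan.py .6495 .2145 .14 93.2
```

```text
clock: 19.58
tcp_pos: [0.4802, 0.0996, 0.1358]
orientation: [1.33, 2.845, 0.003]
contact_force: [-0.1, -0.4, -0.1]
grip_width: 0.0803
gripper_force: 0.0
t 19.57 pos [0.4802 0.0996 0.1358] j7 0.53 w 80.3 f 0.0
shift [-0.82  8.14 -0.15] turn [ 0.01  0.01 -6.66]
```

```bash
python3 -m creep '{"rows":[[0,0.6,-0.2,0,0,-0.5,80],[-0.2,2,-0.2,0,0,-1.5,80],[-0.4,3.5,-0.2,0,0,-2.6,80],[-0.5,5,-0.2,0,0,-3.7,80],[-0.6,6.5,-0.2,0,0,-4.8,80],[-0.8,7.6,-0.2,0,0,-5.8,80],[-0.82,8.1,-0.2,0,0,-6.5,80],[-0.82,8.14,-0.2,0,0,-6.66,80],[-0.82,8.14,-0.2,0,0,-6.66,80]]}'; python3 plan.py .6495 .2145 .016 93.2
python3 - <<'E'
from bench import optics
from h import *
f=optics.grab_frame("wrist"); cv2.imwrite("pics/w6.png",f["color"])
def fe(X):
    c=f["R"]@np.array(X)+f["t"]; th=np.arctan2(np.hypot(c[0],c[1]),c[2]); k=th/np.hypot(c[0],c[1])
    return (f["K"][:2,:2]@(c[:2]*k)+f["K"][:2,2]).round(0)
print(fe((.648,.2142,.04)),fe((.658,.2142,.04)))
print([fe(p) for p in [(.7065,.2428,.04),(.7087,.1927,.04),(.5893,.1861,.04),(.5874,.2354,.04)]])
E
```

```text
clock: 20.7
tcp_pos: [0.6482, 0.2134, 0.1389]
orientation: [0.084, -3.138, 0.001]
contact_force: [0.8, 0.3, -0.2]
grip_width: 0.0801
gripper_force: 0.0
t 20.7 pos [0.6482 0.2134 0.1389] j7 1.28 w 80.1 f 0.0
shift [-0.07  0.04  4.92] turn [-0.   -0.02 -0.02]
[318. 244.] [317. 259.]
[array([354., 325.]), array([283., 325.]), array([278., 152.]), array([357., 153.])]
```

View pics/w6.png

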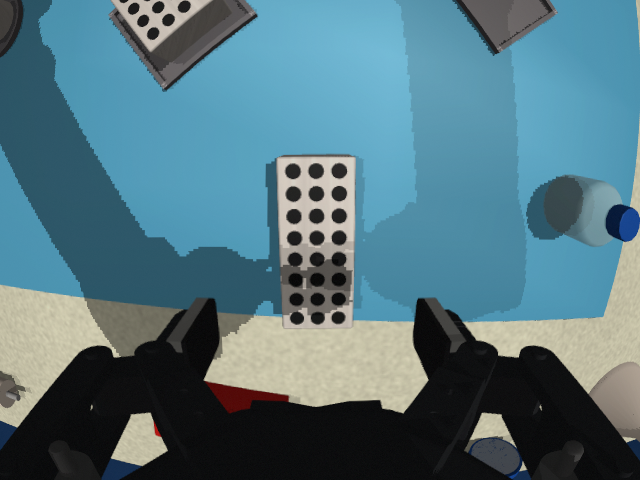

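The long block's top corners are (277,156), (355,155), (353,328) and (282,328), 2 mm farther in x than predicted. Descending and gripping.

```bash
python3 -m creep '{"rows":[[-0.08,0.04,1,0,0,0,80],[-0.08,0.04,2.4,0,0,0,80],[-0.08,0.04,3.8,0,0,0,80],[-0.08,0.04,4.6,0,0,0,80],[-0.08,0.04,4.85,0,0,0,80],[-0.08,0.04,4.85,0,0,0,80],[-0.08,0.04,4.85,0,0,0,30],[-0.08,0.04,4.85,0,0,0,30],[-0.08,0.04,4.85,0,0,0,30],[-0.08,0.04,4.85,0,0,0,30]]}' 90; python3 plan.py .4143 .327 .10 131.2
```

```text
clock: 22.0
tcp_pos: [0.6524, 0.2154, 0.0208]
orientation: [-0.087, 3.138, 0.002]
contact_force: [-1.4, -0.8, 5.8]
grip_width: 0.0487
gripper_force: 95.9
t 22.0 pos [0.6524 0.2154 0.0208] j7 1.3 w 48.7 f 95.9
shift [ 9.25  4.98 -3.19] turn [-0.    0.02 -4.75]
```

```bash
python3 -m creep '{"rows":[[0,0,-0.7,0,0,0,30],[0,0,-1.8,0,0,0,30],[0.4,0.2,-3,0,0,-0.3,30],[1.5,0.8,-3.2,0,0,-0.9,30],[3,1.6,-3.2,0,0,-1.6,30],[4.5,2.4,-3.2,0,0,-2.4,30],[6,3.2,-3.2,0,0,-3.2,30],[7.5,4,-3.2,0,0,-4,30],[8.6,4.6,-3.2,0,0,-4.6,30],[9.1,4.9,-3.2,0,0,-4.75,30]]}'; python3 plan.py .4143 .327 .06 131.2
```

```text
clock: 23.25
tcp_pos: [0.4158, 0.3258, 0.0995]
orientation: [-1.108, 2.939, 0.001]
contact_force: [-0.3, -0.1, -3.5]
grip_width: 0.049
gripper_force: 94.3
t 23.25 pos [0.4158 0.3258 0.0995] j7 1.46 w 49.0 f 94.3
shift [0.01 0.08 1.58] turn [0.   0.   0.01]
```

```bash
python3 -m creep '{"rows":[[0,0.08,0.4,0,0,0,30],[0,0.08,1.0,0,0,0,30],[0,0.08,1.7,0,0,0,30],[0,0.08,2.3,0,0,0,30],[0,0.08,2.6,0,0,0,30],[0,0.08,2.8,0,0,0,30],[0,0.08,2.9,0,0,0,30],[0,0.08,2.9,0,0,0,30]]}'; python3 plan.py .4143 .327 .0238 131.2
```

```text
clock: 24.25
tcp_pos: [0.416, 0.3266, 0.0268]
orientation: [-1.104, 2.94, 0.0]
contact_force: [1.0, 0.1, -2.8]
grip_width: 0.0484
gripper_force: 94.5
t 24.25 pos [0.416  0.3266 0.0268] j7 1.44 w 48.4 f 94.5
shift [0.04 0.06 0.12] turn [ 0.  0. -0.]
```

```bash
python3 -m creep '{"rows":[[0,0,0.05,0,0,0,30],[0,0,0.09,0,0,0,30],[0,0,0.13,0,0,0,30],[0,0,0.13,0,0,0,30]]}'; python3 plan.py .4143 .327 .0238 131.2
```

```text
clock: 24.75
tcp_pos: [0.416, 0.3265, 0.0238]
orientation: [-1.104, 2.941, 0.0]
contact_force: [-1.4, -1.2, 3.6]
grip_width: 0.0486
gripper_force: 95.2
t 24.75 pos [0.416  0.3265 0.0238] j7 1.44 w 48.6 f 95.2
shift [ 0.04  0.06 -0.  ] turn [ 0.  0. -0.]
```

```bash
python3 -m creep '{"rows":[[0,0,0,0,0,0,68],[0,0,0,0,0,0,68],[0,0,-0.1,0,0,0,68],[0,0,-0.8,0,0,0,75],[0,0,-2.2,0,0,0,80],[0,0,-4,0,0,0,80],[0,0,-6,0,0,0,80],[0,0,-8,0,0,0,80],[0,0,-8,0,0,0,80]]}'; python3 - <<'E'
from bench import optics
from h import *
f=optics.grab_frame("scene"); g=optics.grab_frame("top")
cv2.imwrite("pics/s7.png",cv2.resize(f["color"][120:420,130:530],None,fx=2,fy=2,interpolation=2))
cv2.imwrite("pics/t7.png",cv2.resize(g["color"][160:330,140:530],None,fx=2,fy=2,interpolation=2))
for n,X in dict(long=(.4143,.327),square=(.4795,.1),round=(.452,-.108),bar=(.4155,-.36)).items():
    print(n,((proj(f,(*X,.043))-[130,120])*2).round(),((proj(g,(*X,.043))-[140,160])*2).round())
E
```

```text
clock: 25.88
tcp_pos: [0.4178, 0.3282, 0.2289]
orientation: [-1.101, 2.933, 0.006]
contact_force: [-0.4, -0.5, 0.0]
grip_width: 0.08
gripper_force: 0.0
long [519.  77.] [139. 235.]
square [422. 188.] [311. 184.]
round [277. 258.] [468. 203.]
bar [ 80. 349.] [660. 228.]
```

View pics/s7.png

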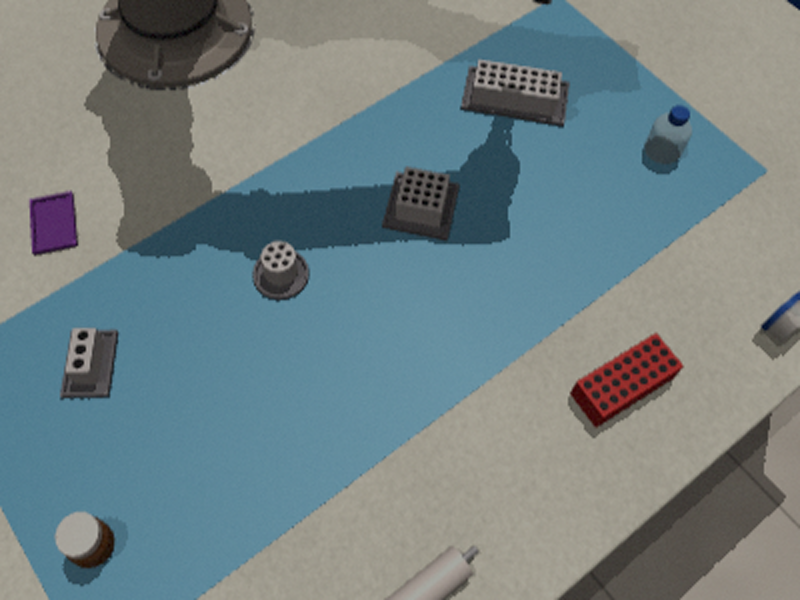

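View pics/t7.png

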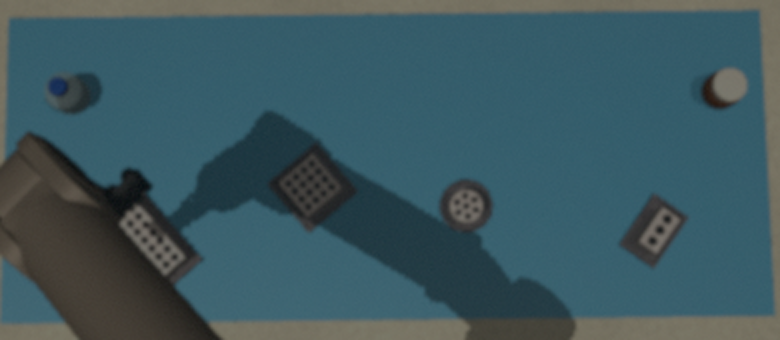

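Both views show every block upright in its tray, at pixels within 3 of the predicted ones, in crops enlarged 2x: long (518,78) in the scene view, and square (310,186), round (466,205) and bar (660,231) in the top view. The bottle and jar are standing where they were. Handing in.

```bash
python3 -c "
from bench import r
print(r.hand_in())"
```

```text
the job is handed in; nothing more can be done
None
```

All four blocks stand upright in their own trays, released, with the bottle and jar left where they were; the job was handed in at about 26 s of robot time, and the hand-in call returned no verdict.

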